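# Fit the drive key into the herb mill

## Task

Turn the grey shutter plate on top of the herb mill a quarter turn by its post until it clicks into its open detent over the hub; then take the drive key from its wooden stand, push its shaft down into the hub and turn it until its keys slip into the keyway, and keep pushing until the flange sits on the hub and the sprung hub is pressed more than halfway down. Finish still gripping the drive key and holding the hub pressed down, and leave everything else on the sideboard where it is.

Things in the scene. Friction and masses are not known exactly. Their poses are not given: they have to be found in the camera images.
- mill: Square white herb mill fixed to the sideboard, left or right of the middle, turned up to 0.4 rad; housing 190 x 190 mm, 85 mm tall, under a round grey shutter plate. Origin: centre of the housing's underside, z up; its x axis points to the hub, whose axis lies 45 mm out along x. A 66 mm round well surrounds the hub.
- shutter (a joint): Angle (rad) of the shutter plate, positive counterclockwise from above. Starts in its first detent, 0, where the plate covers the hub and its gap is on the mill's -y side. In the second detent, 1.57, the gap lies over the hub. A spring snaps it to the nearer detent: past 0.785 it carries on by itself; at most about 3 N at the post. Hard stops at 0 and 1.57.
- shutter_axis (a point): On the shutter plate's vertical turning axis at the mill's centre, at the plate's top face, 94 mm above the sideboard. The plate is grey, flat, round, 88 mm in radius, 6 mm thick, with a sector about 100 degrees wide missing. Axes as the mill's.
- shutter_post (a point): Centre of the top of the round upright post by which the shutter plate is turned: 16 mm across, 38 mm tall above the plate (top 132 mm above the sideboard), 65 mm from the turning axis. At joint 0 it stands on the mill's +y side, at 1.57 on its -x side (across from the hub).
- hub_mouth (a point): Centre of the hub's top face on its vertical axis, 84 mm above the sideboard when up. Hub: 44 mm square aluminium block; round 18 mm bore and across it one straight keyway 9.5 mm wide, 34 mm long, both 40 mm deep. The keyway's direction differs every time and NO reading tells it (these axes are the mill's): see it from above or find it by feel. The block turns only against 0.12 N m friction.
- hub_press (a joint): How far the hub is pushed down on its spring (m): 0 up, 0.014 at the hard stop; 2.5 N starts it, 9.5 N reaches the stop (500 N/m). With the keys rubbing on the hub's top face, pushing sinks the hub without turning it; when they meet the keyway the hub springs back up over the shaft, and from then on it turns with the key.
- key: Drive key, 107 mm tall, 200 g, upright in the wooden stand. Origin: centre of the shaft's lower end, z up. Steel shaft 16 mm across, tapered over its first 10 mm; two keys, one each side, forming one bar 28 mm long (along x), 6 mm wide (y), 14 to 28 mm up; black paddle grip 44 mm (along x) by 16 mm (along y), 60 to 107 mm up, to be gripped across its 16 mm. Half a turn makes no difference.
- key_flange (a point): On the key's axis at the underside of its round flange (40 mm across, 6 mm thick), 32 mm above its lower end. Keys resting on the hub unkeyed: 18 mm above the hub's face. Fully home it coincides with hub_mouth, shaft 32 mm in.
- stand: Dark wooden stand fixed to the sideboard, 85 x 85 mm, 45 mm tall, with a round 33 mm hole in which the drive key hangs by its flange, shaft end 13 mm above the sideboard. Origin: centre of underside. It stands on the side where the mill is not.
- canister: closed white ceramic sugar canister with wooden lid, 100 mm across, 130 mm tall; origin: centre of underside
- clip: orange plastic bag clip lying flat, 75 x 14 mm, 19 mm tall, between mill and stand; origin: centre of underside
- whisk: stainless steel balloon whisk lying down, 245 mm long, 58 mm high at the balloon; origin under the handle, x axis towards the balloon
- lid: sage silicone lid with knob, 116 mm across, 22 mm tall; origin: centre of underside
- stapler: small grey press-button stapler, 100 x 34 mm, 40 mm tall; origin: centre of underside
- mug: white mug, 80 mm across, 90 mm tall; origin: centre of underside
Mind the look-alikes: they are no part of the job. Leave any green or pink look-alike of the key alone.

How it is judged:
By the outcome, as a careful person would: the job done as asked, in the order asked, and still so for the second after the job is handed in, while the arm keeps its last pose, push and grip.
It also fails if it takes over 64 s, if anything falls off the work surface, if the arm or the gripper's body presses on something with over 40 N, if the wrist force passes 120 N, or if a joint passes its speed limit or range.

## Robot

A 6-joint arm with a two-finger parallel gripper is mounted at the origin on the work surface. World frame = base frame: x ahead of the robot, y to its left, z up, the work surface at z = 0. Lengths are in m, angles in rad, forces in N, time in s.
With the tool pointing down it reaches from about 0.375 to 0.925 m from the base axis. Payload 5.7 kg.
Tool frame: the origin (TCP) lies midway between the tips of the shut fingers; the grasp point (between the pads) lies 19 mm behind it; z points along the fingers, y is the line along which they close (so a half turn about z gives the same grasp; the last joint's range is limited). The gripper opens to 88 mm and grips with 3 to 60 N. Pads are 20 mm wide; open, the fingers measure 115 mm over their backs; the gripper's body (75 mm by 178 mm) begins 61 mm behind the grasp point.
Start: joints at [1.026, 0.359, 1.51, -0, 1.272, -0.115], TCP at [0.25, 0.545, 0.223] pointing down, gripper open.
Joint ranges: [-2.97, 2.97], [-1.01, 2.36], [0.21, 2.38], [-0.96, 4.11], [0.2, 2.71], [-2.98, 2.98]. Speed limits (rad/s): [2.39, 2.39, 3.14, 3.14, 3.14, 3.14].

## Interface

Orientations are given as a unit quaternion [x, y, z, w].
In Python, from bench import move_ptp, servo_line, goto_joints, move_gripper, sleep, inverse_kinematics, capture, PlanningError, close_job, spot_in, silhouettes, current_clock, current_joint_pos, current_qvel, current_joint_torque, current_position, current_orientation, current_force, current_torque, current_finger_gap, current_grip_force gives the robot as it stands. Calls block until the motion is done:
- move_ptp(position, orientation): joint-space move of the TCP to a pose.
- servo_line(position, orientation=None, rate=0.15, contact_N=None): straight line of the TCP; orientation=None keeps the orientation; rate is the mean speed in m/s. With contact_N (N) it stops when the force on the tool has changed by that much, and returns True; else False.
- goto_joints(angles): joint-space move.
- move_gripper(opening): finger opening in m; the grip force is fixed at half the most; returns when the fingers have stopped.
- sleep(seconds).
- inverse_kinematics(position, orientation): joint angles nearest the present ones, or None.
- capture(name): name is "side" or "top"; returns a dict with "image" (480x640x3 uint8, blue, green, red), "range_z" (480x640 float32, m along the optical axis (not along the pixel's ray), 0 where there is no reading), "intrinsics" (3x3 intrinsics, pixels), "R" (3x3) and "t" (3): a world point X has camera coordinates R X + t. Camera axes: x right, y down, z forward; pixel columns grow to the right and rows downward; lengths in m; the calibration is good to about 2 mm. A picture is of the moment at which its call begins.
A pose or a line that the arm cannot do raises PlanningError and nothing moves.
- close_job(): hands the job in; it is judged then, once.
Trained networks look in the newest picture that a camera, given by its name, has taken for a name from the list of things; names that differ only in an ending like _2 or _b are one class to them, and where a whole thing is asked for, a point or a joint stands for the part that bears it (a point fixed in the world has none). Each returns a list of dicts, best first, with "conf" (0 to 1); they miss things now and then, are a little off and sometimes report something else, mostly with a low value. They report only what shows in the picture. A call takes as long as a camera call. They do not tell look-alikes from the thing itself.
- spot_in(camera, query): "xy" ([column, row] in pixels, amid what is visible of it).
- silhouettes(camera, query): "region" (480x640 bool, what is visible of it) and "xy" ([column, row] in pixels, amid what is visible of it).
Readings, each from a call of its own:
- current_clock(): time.
- current_joint_pos(): joint angles.
- current_qvel(): joint speeds.
- current_joint_torque(): joint torques, N m.
- current_position(): TCP position.
- current_orientation(): TCP orientation.
- current_force(): force on the tool from outside, world axes, zero at the start.
- current_torque(): the same for the moment, N m.
- current_finger_gap(): finger opening in m.
- current_grip_force(): force on a finger pad.
Only numpy, scipy, OpenCV 4.12 (cv2) and the standard library are available. Lean on these libraries where they do the work, as an engineer would, in place of code of your own. Each camera call takes 0.05 s, during which the arm holds its last target. There are 200 camera calls.

## Working session

There is one attempt and no reset: what is moved stays moved. The work goes in short steps, each a Python script; the robot and the scene stay as the last script left them, time stands still between calls to the robot, and variables do not carry over. Pictures are saved under pics/ and viewed, at most 10 in all, crops included, and the job is handed in when it is done.

```bash
mkdir -p pics; cat > h.py <<'E'
import numpy as np, cv2
from bench import *
def px2w(c,u,v,z=None):
    """pixel -> world; by depth, or by intersecting plane z"""
    K,R,t=np.array(c["intrinsics"]),np.array(c["R"]),np.array(c["t"])
    d=np.linalg.inv(K)@[u,v,1.]
    o=-R.T@t; w=R.T@d
    s=c["range_z"][int(round(v)),int(round(u))] if z is None else (z-o[2])/w[2]
    return o+s*w
def w2px(c,X):
    p=np.array(c["intrinsics"])@(np.array(c["R"])@np.array(X)+np.array(c["t"])); return p[:2]/p[2]
def cloud(c):
    K,R,t=np.array(c["intrinsics"]),np.array(c["R"]),np.array(c["t"])
    v,u=np.mgrid[:480,:640]; z=c["range_z"]
    P=np.stack([(u-K[0,2])/K[0,0]*z,(v-K[1,2])/K[1,1]*z,z],-1)
    return (P-t)@R
def q_down(yaw):
    """tool z down, tool y axis (closing) at angle yaw+90deg ; x axis at yaw"""
    return np.array([np.cos(yaw/2),np.sin(yaw/2),0,0])
E
python3 - <<'E'
from h import *
print(current_clock(),current_orientation(),current_position(),current_finger_gap())
for n in("top","side"):
    c=capture(n); cv2.imwrite(f"pics/{n}0.png",c["image"])
    print(n,-np.array(c["R"]).T@c["t"],np.array(c["intrinsics"])[0,0])
    for q in("mill","shutter_post","key","stand","hub_mouth","canister","clip","whisk","lid","stapler","mug"):
        print(q,[(np.round(s["xy"]),round(s["conf"],2),np.round(px2w(c,*s["xy"]),3)) for s in spot_in(n,q)][:4])
E
```

```text
0.0 [ 2.13234462e-01  9.77000619e-01 -8.72578881e-04 -3.04247046e-04] [0.24963551 0.54483518 0.22182506] 0.08816945742088675
top [ 0.33399221 -0.02124794  1.4593565 ] 564.6348316321074
mill [(array([227., 261.]), 0.85, array([0.508, 0.202, 0.101])), (array([380., 253.]), 0.46, array([ 0.526, -0.175,  0.045]))]
shutter_post [(array([217., 251.]), 0.65, array([0.535, 0.228, 0.096]))]
key [(array([386., 245.]), 0.8, array([ 0.535, -0.182,  0.119])), (array([342., 241.]), 0.78, array([ 0.551, -0.078,  0.095])), (array([377., 206.]), 0.46, array([ 0.632, -0.167,  0.105]))]
stand [(array([379., 252.]), 0.95, array([ 0.527, -0.173,  0.041]))]
hub_mouth []
canister [(array([162., 185.]), 0.73, array([0.698, 0.36 , 0.122]))]
clip [(array([310., 248.]), 0.43, array([0.545, 0.001, 0.021]))]
whisk [(array([333., 159.]), 0.8, array([ 0.781, -0.065,  0.029]))]
lid [(array([158., 314.]), 0.57, array([0.387, 0.394, 0.012]))]
stapler [(array([453., 178.]), 0.74, array([ 0.719, -0.374,  0.033]))]
mug [(array([479., 303.]), 0.56, array([ 0.396, -0.427,  0.001]))]
side [ 0.0065726  -0.62648533  0.891076
[... 505 characters left out ...]
.61, array([ 0.518, -0.207,  0.043]))]
hub_mouth []
canister [(array([260., 160.]), 0.97, array([0.679, 0.333, 0.111]))]
clip [(array([302., 265.]), 0.62, array([0.541, 0.   , 0.019])), (array([389., 404.]), 0.57, array([ 0.418, -0.395,  0.006])), (array([246., 226.]), 0.41, array([0.489, 0.155, 0.085])), (array([353., 311.]), 0.26, array([ 0.512, -0.204,  0.043]))]
whisk [(array([364., 239.]), 0.92, array([ 0.729, -0.042,  0.016]))]
lid [(array([170., 221.]), 0.65, array([0.386, 0.393, 0.014]))]
stapler [(array([467., 310.]), 0.98, array([ 0.713, -0.377,  0.032])), (array([356., 289.]), 0.68, array([ 0.532, -0.19 ,  0.093]))]
mug [(array([390., 407.]), 0.9, array([ 0.414, -0.401,  0.007]))]
```

```bash
python3 - <<'E'
import cv2
a=cv2.imread("pics/top0.png"); cv2.imwrite("pics/topc.png",cv2.resize(a[190:310,180:420],None,fx=3.3,fy=3.3,interpolation=cv2.INTER_CUBIC))
E
```

```text
(no output)
```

View pics/topc.png

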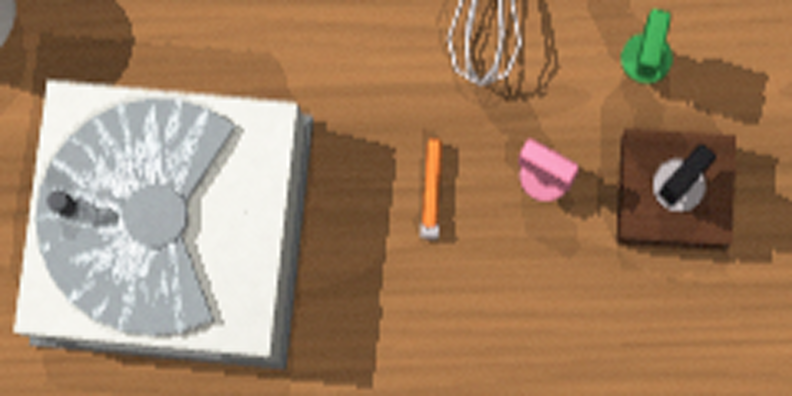

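View pics/side0.png

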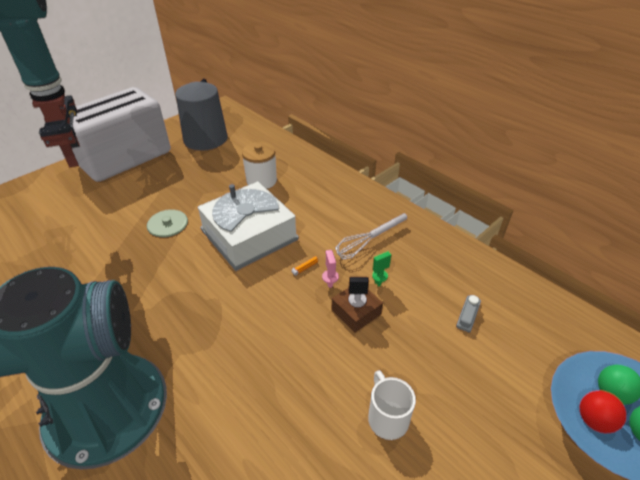

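The top crop (full pixel = crop/3.3 + (180,190)) has three candidates for the drive key: black paddle in the stand at full (386,245), pink look-alike at (342,241) and green one at (377,206). The black one in the wooden stand is the real key. The mill's post is at (199,252) and its gap points right (−y), so the hub lies up (+x), under the plate.

```bash
cat > m.py <<'E'
from h import *
def mill(c):
    im=c["image"].astype(int); m=((im.min(2)>200)).astype(np.uint8)
    r=[s for s in silhouettes("top","mill")][0]["region"].astype(np.uint8)
    P=cloud(c); z=P[...,2]
    up=((z>0.075)&(z<0.14)&(cv2.dilate(r,np.ones((9,9)))>0)).astype(np.uint8)
    up=cv2.morphologyEx(up,cv2.MORPH_OPEN,np.ones((3,3)))
    return up,P
def rect(c,mask,z):
    v,u=np.nonzero(mask); X=np.array([px2w(c,a,b,z)[:2] for a,b in zip(u,v)],np.float32)
    return X,cv2.minAreaRect(X)
E
python3 - <<'E'
from m import *
c=capture("top"); up,P=mill(c)
# restrict housing top to its own face: height 85mm
print("z hist",np.histogram(P[...,2][up>0],bins=np.arange(.07,.15,.005)))
X,r=rect(c,up,0.085); print("mill rect",r)
# post
z=P[...,2]; m=(up>0)&(z>0.12); print("post depth px",m.sum(), P[m].mean(0) if m.any() else None)
# dark pixels on post
g=c["image"].max(2); v,u=np.nonzero((up>0)&(g<90)); print("dark px",u.mean(),v.mean(),len(u),px2w(c,u.mean(),v.mean(),.132))
print(px2w(c,199,252,.132), "cap centre",px2w(c,153/3.3+180,217/3.3+190,.1))
# key
zz=(abs(P[...,0]-.53)<.06)&(abs(P[...,1]+.18)<.06)
for lo,hi,zp in((.105,.14,.12),(.035,.05,.045)):
    k=zz&(z>lo)&(z<hi); X,r=rect(c,k,zp); print(zp,k.sum(),X.mean(0),r,P[k].mean(0))
k=zz&(c["image"].max(2)<50)&(z>.1); X,r=rect(c,k,.12); print("black",k.sum(),r)
E
```

```text
z hist (array([   0,  181, 1379, 1530, 1721, 1020,   50,    5,    1,    2,    5,
         14,   20,    3,    0]), array([0.07 , 0.075, 0.08 , 0.085, 0.09 , 0.095, 0.1  , 0.105, 0.11 ,
       0.115, 0.12 , 0.125, 0.13 , 0.135, 0.14 , 0.145]))
mill rect ((0.5233324766159058, 0.2046252191066742), (0.191289484500885, 0.19037090241909027), 83.14517211914062)
post depth px 42 [0.53038469 0.26854833 0.13013846]
dark px 200.54166666666666 252.41666666666666 24 [0.52616285 0.26057005 0.132     ]
[0.52726111 0.26425663 0.132     ] cap centre [0.52092331 0.20433237 0.1       ]
0.12 127 [ 0.5408207 -0.1874249] ((0.540869414806366, -0.18745355308055878), (0.016031945124268532, 0.04533412307500839), 45.974605560302734) [ 0.54098755 -0.18756064  0.11887737]
0.045 893 [ 0.5405738  -0.18693008] ((0.5415946245193481, -0.18829137086868286), (0.0856422632932663, 0.08625251054763794), 85.01876831054688) [ 0.54060851 -0.18695962  0.04475287]
black 111 ((0.5407941937446594, -0.1875690221786499), (0.014656107872724533, 0.045629892498254776), 48.38517761230469)
```

```bash
cat >> h.py <<'E'
MC=np.array([.5233,.2046]); MY=np.radians(-6.9); KEY=np.array([.5409,-.1875]); KY=np.radians(-43.5)
HUB=MC+.045*np.array([np.cos(MY),np.sin(MY)])
def post(th,z):
    a=MY+np.pi/2+th; return np.r_[MC+.065*np.array([np.cos(a),np.sin(a)]),z], q_down(MY+np.pi/2+th)
E
python3 - <<'E'
from h import *
for th in(0,.8,1.57):
    print(inverse_kinematics(*post(th,.108)))
move_ptp(*post(0,.20)); move_gripper(.045)
print(servo_line(post(0,.108)[0],rate=.12,contact_N=8), current_position(), current_clock())
move_gripper(.024); print(current_force(),current_finger_gap(),current_grip_force())
f=[]
for th in np.linspace(0,np.pi/2,8)[1:]:
    servo_line(*post(th,.108),rate=.06); f.append(np.round(current_force(),1))
print(f); sleep(.3)
move_gripper(.045); servo_line(post(np.pi/2,.22)[0],rate=.2)
p=np.array([.42,-.05,.30]); move_ptp(p,q_down(KY+np.pi))
print(current_joint_pos(),current_clock())
c=capture("top"); P=cloud(c); cv2.imwrite("pics/top1.png",cv2.resize(c["image"][200:310,170:320],None,fx=5,fy=5,interpolation=cv2.INTER_CUBIC))
m=(P[...,2]>.12)&(P[...,2]<.14)&(np.hypot(P[...,0]-MC[0],P[...,1]-MC[1])<.09); print(m.sum(),P[m].mean(0),post(np.pi/2,.132)[0], w2px(c,[*HUB,.084]))
E
```

```text
[ 3.53038353e-01  4.74008532e-01  1.64226211e+00 -4.44089210e-16
  1.02532201e+00  4.73466072e-01]
[ 3.59904740e-01  4.14171729e-01  1.75376298e+00 -4.44089210e-16
  9.73657947e-01 -3.19667541e-01]
[ 2.96992197e-01  3.65938448e-01  1.84079022e+00 -4.44089210e-16
  9.34863982e-01 -1.15258008e+00]
False [0.53167454 0.26935106 0.10858158] 4.5
[-0.07262769  0.46727068  1.00064864] 0.024081371762098406 0.0
[array([ 1.3,  0. , -0.3]), array([ 0.6, -0.1, -0.6]), array([ 0.8,  0.3, -0.5]), array([ 0.1, -0.1, -0.2]), array([-1.6, -1.3,  0.2]), array([-0.1, -1.8,  0. ]), array([ 0.1,  0.6, -0.2])]
[-2.81250986e-01  2.50665383e-02  1.74761176e+00  6.13774452e-04
  1.37034755e+00 -1.09374171e+00] 10.4083
39 [0.45869222 0.21201045 0.13079725] [0.45877077 0.21240889 0.132     ] [229.54647178 237.69639863]
```

View pics/top1.png

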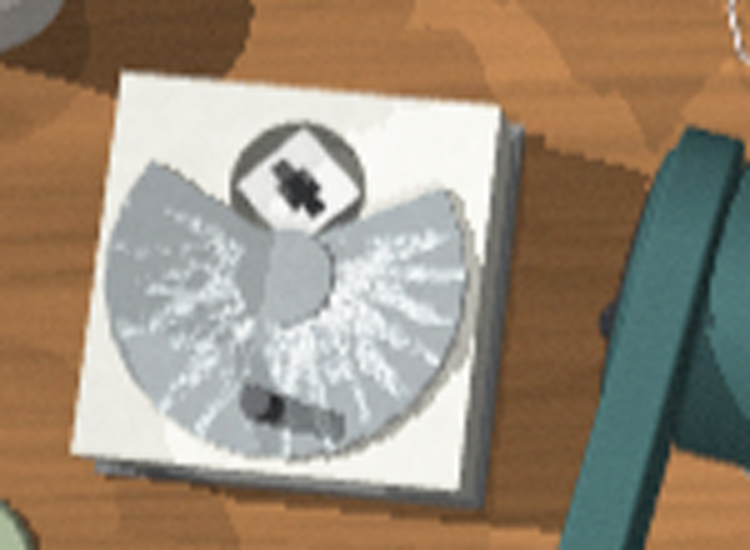

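The crop shows the shutter open (post now at the bottom). The hub is bare at crop (300,187), full (230,237), with its keyway running from upper left to lower right, about 45° in the world frame. Next I measure the keyway and grasp the key.

```bash
python3 - <<'E'
from h import *
a=[];ce=[]
for _ in range(3):
    c=capture("top"); g=c["image"].max(2)
    v,u=np.mgrid[215:260,205:255]; v=v.ravel();u=u.ravel()
    X=np.array([px2w(c,i,j,.084)[:2] for i,j in zip(u,v)])
    w=np.clip(150-g[v,u].astype(float),0,None)*(np.hypot(*(X-HUB).T)<.0195)
    m=(w[:,None]*X).sum(0)/w.sum(); C=np.cov(X.T,aweights=w); e,V=np.linalg.eigh(C); a.append(np.degrees(np.arctan2(V[1,1],V[0,1]))%180);ce.append(m)
    bl=(g[v,u]>190)&(np.hypot(*(X-HUB).T)<.033)
    # block square: white + enclosed hole
    M=np.zeros(480*640,np.uint8).reshape(480,640); M[v[bl],u[bl]]=1; 
    r=cv2.minAreaRect(X[bl&(np.hypot(*(X-HUB).T)<.031)].astype(np.float32))
print(HUB,ce,a,np.sqrt(e),r)
# grasp key: flange rests at .045, key origin z .013; paddle .073-.120 ; grasp point at .099 -> TCP .080
q=q_down(KY+np.pi)
move_gripper(.05)
move_ptp([*KEY,.16],q); print(servo_line([*KEY,.081],rate=.1,contact_N=8),current_position())
move_gripper(0.0); print(current_finger_gap(),current_grip_force(),current_force(),current_clock())
servo_line([*KEY,.20],rate=.12); print(current_finger_gap(),current_grip_force(),current_force())
print(current_position(),current_joint_pos())
for k in(0,np.pi): print(inverse_kinematics([*HUB,.2],q_down(np.radians(np.median(a))+k)))
E
```

```text
[0.56797408 0.19919384] [array([0.56841119, 0.19919212]), array([0.56839054, 0.19916848]), array([0.56838153, 0.19916027])] [np.float64(40.70900159437352), np.float64(40.65508065939321), np.float64(40.66822348683206)] [0.00366345 0.00749077] ((0.5692089796066284, 0.19976498186588287), (0.04365452751517296, 0.043507955968379974), 40.10314178466797)
False [ 0.5414116  -0.18767552  0.08161526]
0.01594902066298064 29.99154657125473 [-0.66468167 -0.46599298  1.57729313] 13.4167
0.015633309947150738 29.990878701210022 [-0.95970347 -0.45729688 -3.04695137]
[ 0.54027359 -0.18721205  0.19912602] [-4.54365723e-01  3.41825113e-01  1.59999283e+00  1.28807421e-05
  1.20144926e+00 -1.26588646e+00]
[ 2.22582599e-01  3.82014553e-01  1.53371267e+00 -4.44089210e-16
  1.22586543e+00  1.08358452e+00]
[ 2.22582599e-01  3.82014553e-01  1.53371267e+00 -4.44089210e-16
  1.22586543e+00 -2.05800813e+00]
```

```bash
cat >> h.py <<'E'
HC=np.array([.5685,.1993]); HY=np.radians(40.6)
def st(s=""): print(s,np.round(current_position(),4),np.round(current_force(),1),np.round(current_torque(),2),round(current_finger_gap(),4),round(current_clock(),1))
E
python3 - <<'E'
from h import *
servo_line([*KEY,.26],rate=.2)
q=q_down(HY)
move_ptp([*HC,.26],q); servo_line([*HC,.165],rate=.12); sleep(.2); st("above")
c=capture("side"); u,v=w2px(c,[*HC,.1]).astype(int); print(u,v)
cv2.imwrite("pics/side1.png",cv2.resize(c["image"][v-50:v+50,u-60:u+60],None,fx=6,fy=6,interpolation=cv2.INTER_CUBIC))
print(servo_line([*HC,.132],rate=.03,contact_N=3)); st("touch")
E
```

```text
above [0.5691 0.1995 0.1659] [ 0.6 -0.5 -2. ] [-0.04  0.16  0.03] 0.0156 18.2
259 200
False
touch [0.5686 0.1995 0.1321] [ 1.1  2.9 -2.1] [ 0.56 -0.09  0.05] 0.0157 19.5
```

View pics/side1.png

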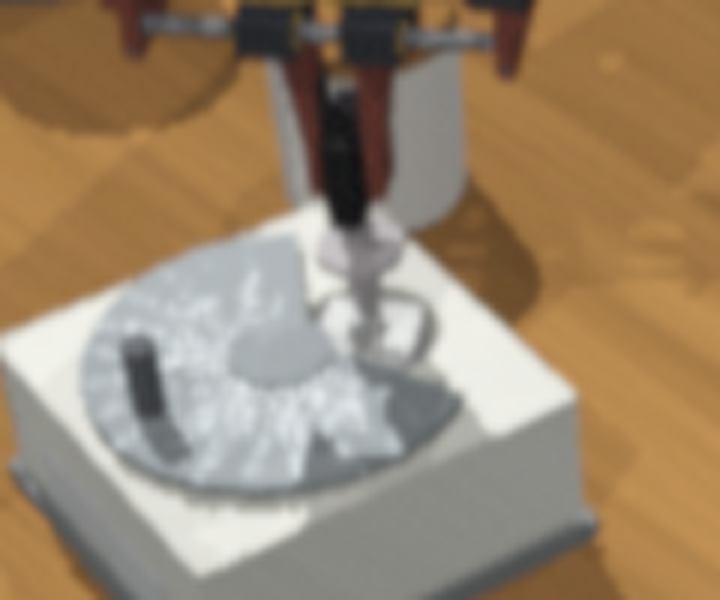

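The side crop shows the key upright over the bore. The tool then reached z = 0.132, below the 0.138 unkeyed resting height, with no axial load, so the keys have entered the keyway. I continue pushing.

```bash
python3 - <<'E'
from h import *
for z in(.126,.122,.119,.116,.113,.110,.108):
    servo_line([HC[0]+.0002,HC[1]+.0006,z],rate=.03); st(z)
    if current_force()[2]>8: break
E
```

```text
0.126 [0.5686 0.1998 0.1256] [ 1.5  2.5 -3.1] [ 0.4  -0.18  0.03] 0.0161 19.8
0.122 [0.5686 0.1999 0.1217] [ 0.7  2.  -2.7] [ 0.46 -0.16  0.01] 0.0157 20.1
0.119 [0.5689 0.1999 0.1192] [0.5 0.9 0.5] [ 0.33 -0.04 -0.03] 0.0158 20.4
0.116 [0.5689 0.1999 0.1162] [0.1 1.5 3.1] [ 0.26 -0.05  0.02] 0.0158 20.6
0.113 [0.5689 0.1999 0.1131] [1.  0.8 3.5] [ 0.27  0.02 -0.01] 0.0156 20.9
0.11 [0.569  0.1999 0.1102] [0.3 1.3 4.9] [ 0.26  0.06 -0.04] 0.0156 21.1
0.108 [0.569  0.1999 0.1084] [0.  0.7 6.4] [ 0.21  0.09 -0.  ] 0.0158 21.4
```

```bash
python3 - <<'E'
from h import *
servo_line([HC[0]+.0002,HC[1]+.0006,.107],rate=.03); sleep(.5); st()
c=capture("side"); u,v=w2px(c,[*HC,.1]).astype(int)
cv2.imwrite("pics/side2.png",cv2.resize(c["image"][v-50:v+50,u-60:u+60],None,fx=6,fy=6,interpolation=cv2.INTER_CUBIC))
E
```

```text
[0.569  0.1999 0.1076] [-0.8  1.2  7.5] [0.19 0.15 0.  ] 0.0159 22.1
```

View pics/side2.png

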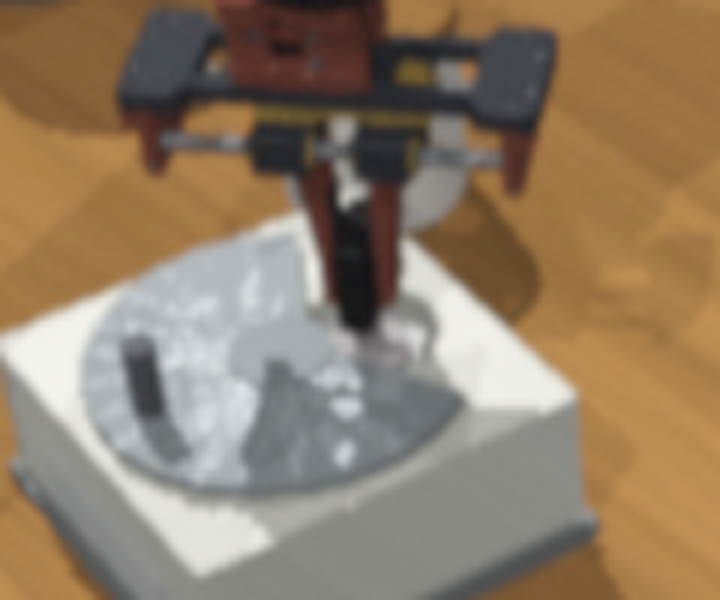

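The crop shows the flange down in the well at (385,345), the key still gripped and the shutter post unmoved at (143,370). The hub is about 12 mm down with roughly 9–10 N of push.

```bash
python3 -c "
from bench import *
print(close_job())"
```

```text
the job is handed in; nothing more can be done
None
```

The job is handed in at about 22 s: the shutter is in its open detent, the drive key is keyed into the hub with its flange seated, and the arm is still gripping it with the hub pressed about 12 of 14 mm down (from tool height and push force).

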